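# Gauge the bores and sort the blocks

## Task

Take the plug gauge from its stand and try it in the bore of each of the three blocks on the sorting tray, left lane first, then the middle, then the right, without ramming it. Slide each block along its lane to rest against an end wall of the tray: the far wall if the pin passes right through to the underside, the near wall if the bore stops it part way. Put the gauge back in its stand, hanging upright by its collar, and leave the other things where they are.

Things in the scene. Friction and masses are not known exactly. Their poses are not given: they have to be found in the camera images.
- sorting_tray: fixed sorting tray, 224 (x) x 185 (y) mm; origin: centre of underside; x along the lanes to the far end, y left. Three lanes, centred at y = +56 (left), 0, -56 mm (right), 47 mm wide between rails 12 mm high; lane floor at z = 8 mm. End walls 16 mm high above the floor, inner faces at x = +100 (far) and -100 mm (near): a block against one has its origin at x = +75 or -75 mm
- block_a: loose bored aluminium block, 50 (x) x 44 x 28 mm high, 0.1-0.2 kg, in one of the lanes, square to it; origin: centre of underside. Upright bore on its centre: every block has a 16 mm mouth with 1 mm chamfer, true for 10 mm; a good one stays 16 mm through to the underside, a bad one narrows there to a ledge that stops the pin 10 mm below the top. Alike outside; any may be good or bad
- block_b: loose bored aluminium block, 50 (x) x 44 x 28 mm high, 0.1-0.2 kg, in one of the lanes, square to it; origin: centre of underside. Upright bore on its centre: every block has a 16 mm mouth with 1 mm chamfer, true for 10 mm; a good one stays 16 mm through to the underside, a bad one narrows there to a ledge that stops the pin 10 mm below the top. Alike outside; any may be good or bad
- block_c: loose bored aluminium block, 50 (x) x 44 x 28 mm high, 0.1-0.2 kg, in one of the lanes, square to it; origin: centre of underside. Upright bore on its centre: every block has a 16 mm mouth with 1 mm chamfer, true for 10 mm; a good one stays 16 mm through to the underside, a bad one narrows there to a ledge that stops the pin 10 mm below the top. Alike outside; any may be good or bad
- plug_gauge: steel plug gauge, 160 g, upright in its stand at the start; origin: tip (lower end) of the pin, z up along it. Round pin 14 mm in diameter from z = 0 to 42 mm, 2 mm lead at the tip; round collar 28 mm in diameter, z = 42 to 48 mm; square handle 20 x 20 mm, sides along x and y, z = 48 to 110 mm
- gauge_stand: fixed gauge stand: black block 60 x 60 x 50 mm on a 76 mm square foot; origin: centre of underside. Upright 20 mm socket in its centre, 2 mm chamfer; the gauge's collar rests on the top face (z = 50 mm), so the pin's tip hangs at z = 8 mm. A fixed pile of circuit boards 160 mm high stands between it and the tray (world x 0.47-0.70, y -0.16 to +0.01 m): keep clear
- paste_jar: bystander: white screw-lid jar, 48 mm across, 50 mm tall; origin under its centre
- flux_tub: bystander: green-lidded tub, 57 mm across, 68 mm tall; origin under its centre
- solder_reel: bystander: reel of solder with blue flanges, 57 mm across, 33 mm tall; origin under its centre
- terminal_block: bystander: small terminal block, 28 x 50 x 24 mm; origin under its centre
Not all that is in view belongs to the job. What is shaped like the block_a but purple or red is not meant.

How it is judged:
On the way, in this order (a step that is already met when the one before it is completed fails the run):
1. the gauge is tried to the end in the bore of the block in the left lane: right through to the underside, or until the bore stops it (((y of block_a in the frame of sorting_tray between 0.036 and 0.076 m and x of plug_gauge in the frame of block_a between -0.004 and 0.004 m and y of plug_gauge in the frame of block_a between -0.004 and 0.004 m and z of plug_gauge in the frame of block_a below 0.006 m) or (y of block_c in the frame of sorting_tray between 0.036 and 0.076 m and x of plug_gauge in the frame of block_c between -0.004 and 0.004 m and y of plug_gauge in the frame of block_c between -0.004 and 0.004 m and z of plug_gauge in the frame of block_c below 0.006 m) or (y of block_b in the frame of sorting_tray between 0.036 and 0.076 m and x of plug_gauge in the frame of block_b between -0.004 and 0.004 m and y of plug_gauge in the frame of block_b between -0.004 and 0.004 m and z of plug_gauge in the frame of block_b below 0.0205 m and contact force between plug_gauge and block_b above 0.5 N))), for 0.05 s.
2. the gauge is tried to the end in the bore of the block in the middle lane: right through to the underside, or until the bore stops it (((y of block_a in the frame of sorting_tray between -0.02 and 0.02 m and x of plug_gauge in the frame of block_a between -0.004 and 0.004 m and y of plug_gauge in the frame of block_a between -0.004 and 0.004 m and z of plug_gauge in the frame of block_a below 0.006 m) or (y of block_c in the frame of sorting_tray between -0.02 and 0.02 m and x of plug_gauge in the frame of block_c between -0.004 and 0.004 m and y of plug_gauge in the frame of block_c between -0.004 and 0.004 m and z of plug_gauge in the frame of block_c below 0.006 m) or (y of block_b in the frame of sorting_tray between -0.02 and 0.02 m and x of plug_gauge in the frame of block_b between -0.004 and 0.004 m and y of plug_gauge in the frame of block_b between -0.004 and 0.004 m and z of plug_gauge in the frame of block_b below 0.0205 m and contact force between plug_gauge and block_b above 0.5 N))), for 0.05 s.
3. the gauge is tried to the end in the bore of the block in the right lane: right through to the underside, or until the bore stops it (((y of block_a in the frame of sorting_tray between -0.076 and -0.036 m and x of plug_gauge in the frame of block_a between -0.004 and 0.004 m and y of plug_gauge in the frame of block_a between -0.004 and 0.004 m and z of plug_gauge in the frame of block_a below 0.006 m) or (y of block_c in the frame of sorting_tray between -0.076 and -0.036 m and x of plug_gauge in the frame of block_c between -0.004 and 0.004 m and y of plug_gauge in the frame of block_c between -0.004 and 0.004 m and z of plug_gauge in the frame of block_c below 0.006 m) or (y of block_b in the frame of sorting_tray between -0.076 and -0.036 m and x of plug_gauge in the frame of block_b between -0.004 and 0.004 m and y of plug_gauge in the frame of block_b between -0.004 and 0.004 m and z of plug_gauge in the frame of block_b below 0.0205 m and contact force between plug_gauge and block_b above 0.5 N))), for 0.05 s.
At the end, for the whole second after the job is handed in: blocks the gauge passes through lie flat in a lane within 7 mm of the far end wall, the others within 7 mm of the near wall; the gauge hangs upright in its stand (6 mm of the socket axis, collar 3 mm from the stand top); all at rest (x of each of block_a, block_c in the frame of sorting_tray above 0.068 m and z of block_a in the frame of sorting_tray between 0.005 and 0.011 m and y of block_a in the frame of sorting_tray between -0.066 and 0.066 m and angle between each of block_a, block_c, block_b, plug_gauge's own z axis and vertical below 0.1 rad and linear speed of each of block_a, block_c, block_b, plug_gauge below 0.01 m/s and z of block_c in the frame of sorting_tray between 0.005 and 0.011 m and y of block_c in the frame of sorting_tray between -0.066 and 0.066 m and x of block_b in the frame of sorting_tray below -0.068 m and z of block_b in the frame of sorting_tray between 0.005 and 0.011 m and y of block_b in the frame of sorting_tray between -0.066 and 0.066 m and horizontal distance between plug_gauge and gauge_stand below 0.006 m and z of plug_gauge in the frame of gauge_stand between 0.005 and 0.011 m); the robot touches nothing.
It fails at once if a bystander (paste jar, flux tub, solder reel or terminal block) is pushed more than 20 mm from its place (distance of any of paste_jar, flux_tub, solder_reel, terminal_block from where it was at the start of the episode above 0.02 m).
It fails at once if the gauge is rammed: more than 60 N between it and a block (contact force between plug_gauge and block_a above 60 N or contact force between plug_gauge and block_c above 60 N or contact force between plug_gauge and block_b above 60 N).
It also fails if it takes over 67 s, if anything falls off the work surface, if the arm or the gripper's body presses on something with over 40 N, if the wrist force passes 120 N, or if a joint passes its speed limit or range.

## Robot

A 6-joint arm with a two-finger parallel gripper is mounted at the origin on a cart in front of the work surface, level with it; the furniture and walls round the work are solid. World frame = base frame: x ahead of the robot, y to its left, z up, the work surface at z = 0. Lengths are in m, angles in rad, forces in N, time in s.
With the tool pointing down it reaches from about 0.25 to 0.725 m from the base axis. Payload 4 kg.
Tool frame: the origin (TCP) lies on the centre line of the jaws, within the pads' length; the fingertips stand ahead of it and the grasp point (between the pads) lies 3 mm ahead of it (bot.tcp_to_tips is the z of the fingertips in the tool frame, in m); z points along the fingers, y is the line along which they close (so a half turn about z gives the same grasp; the last joint's range is limited). The gripper opens to 85 mm and grips with 20 to 120 N. Pads are 22 mm wide; open, the fingers measure 114 mm over their backs; the gripper's body (76 mm by 85 mm) begins 54 mm behind the grasp point. The pads swing forward as they close: fully open they stand 13 mm farther back than shut.
Start: joints at [-1.282, 0.241, 0.005, 1.335, 0, 1.571], TCP at [0.142, -0.479, 0.253] pointing down, gripper open.
Joint ranges: [-2.72, 2.72], [-1.05, 1.87], [-1.09, 1.28], [-1.99, 2.15], [-1.42, 1.44], [-3.14, 3.14]. Speed limits (rad/s): [2.79, 2.79, 3.14, 3.14, 3.14, 3.14].

## Interface

Orientations are given as a unit quaternion [x, y, z, w].
In Python, from workcell import telemetry, camera, camera_params, ticket, boxes_of, cut_out, spot_point, bot gives the robot as it stands.
- The arm moves only by the shell command python3 -m creep 'ROWS'. ROWS is text: rows parted by semicolons, each of 5 numbers parted by spaces: the opening, from 0 (shut) to 1 (fully open), then the shift along the tool's x, y, z in units of 150 mm (1.0 is 150 mm), then the turn about the tool's z in units of 180 degrees (1.0 is 180 degrees). In form: claw x y z turn; .... A call has 1 to 12 rows; each row is the pose to reach, as a shift and turn from the pose commanded when the call began, along the tool's axes at that moment, turning the shorter way round; what a row does not reach only later rows make up. A row lasts 1/8 s, in which the tool goes at most 62.5 mm and 10.7 degrees, less where a joint would pass 70% of its speed; a pose out of reach is approached as far as the arm can. A call with a number of a shift or a turn outside -1 to 1 is refused whole. A call with a gripper value outside its range is refused whole. The fingers move at their own pace and stop on an object; the grip force is fixed at half the most. Time passes only in rows, so rows that repeat a pose let the fingers close. It gives the time, the measured TCP pose, the force, the opening and the grip force at its end, in the units of the state.
- telemetry.get_obs(): the state, without advancing time (a new reading comes with each control period).
- camera(name): name is "scene" or "top" or "wrist"; returns the picture (384x512x3 uint8, red, green, blue); there is no depth.
- camera_params(name): a dict with "camera_matrix" (3x3 intrinsics, pixels), "k1" (the pictures are not rectified: a ray, as slopes to the right and down, at radius r is drawn at 1 + k1 r^2 times it, then the intrinsics apply), "eye" and "attitude" of the camera in the world. Camera axes: x right, y down, z forward; pixel columns grow to the right and rows downward; lengths in m; the calibration is good to about 2 mm. A picture is of the moment at which its call begins: read the wrist's pose just before it. camera_params takes no time and is no camera call; for the wrist camera it gives the pose at the moment of the call.
- ticket.job_done(): hands the job in; it is judged then, once.
Trained networks look in the newest picture that a camera, given by its name, has taken for a name from the list of things; names that differ only in an ending like _2 or _b are one class to them, and where a whole thing is asked for, a point or a joint stands for the part that bears it (a point fixed in the world has none). Each returns a list of dicts, best first, with "conf" (0 to 1); they miss things now and then, are a little off and sometimes report something else, mostly with a low value. They report only what shows in the picture. A call takes as long as a camera call. They do not tell look-alikes from the thing itself.
- boxes_of(thing, camera): "at" ([x, y, z] in m, in world coordinates, good to about 4 mm: the middle of the surface that is visible of it).
- cut_out(thing, camera): "pixels" (384x512 bool, what is visible of it).
- spot_point(thing, camera): "at" ([x, y, z] in m, in world coordinates, good to about 4 mm: a listed point, or the origin of a listed thing).
The state is a dict: "clock": time; "joint_pos": joint angles; "joint_vel": joint speeds; "tau": joint torques, N m; "eef_pos": TCP position; "tool_rot": TCP orientation; "ft_force": force on the tool from outside, world axes, zero at the start; "ft_torque": the same for the moment, N m; "grip_width": finger opening in m; "grasp_force": force on a finger pad.
Only numpy, scipy, OpenCV 4.12 (cv2) and the standard library are available. Lean on these libraries where they do the work, as an engineer would, in place of code of your own. Each camera call takes 0.05 s, during which the arm holds its last target. There are 200 camera calls.

## Working session

There is one attempt and no reset: what is moved stays moved. The work goes in short steps, Python scripts to look and compute and a shell command to move; the robot and the scene stay as the last step left them, time stands still between calls to the robot, and variables do not carry over. Pictures are saved under pics/ and viewed, at most 14 in all, crops included, and the job is handed in when it is done.

```bash
mkdir -p pics; cat > h.py <<'E'
import numpy as np, cv2
from scipy.spatial.transform import Rotation as R
from workcell import telemetry, camera, camera_params, ticket, boxes_of, cut_out, spot_point, bot
def save(cam,n):
    im=camera(cam); cv2.imwrite(f'pics/{n}.png',im[:,:,::-1]); return im
def st():
    o=telemetry.get_obs(); print('t',round(o['clock'],2),'p',np.round(o['eef_pos'],4),'q',np.round(o['tool_rot'],3),'F',np.round(o['ft_force'],1),'w',round(float(o['grip_width']),4),'g',np.round(o['grasp_force'],1)); return o
def rays(cam,px):
    p=camera_params(cam); K=np.array(p['camera_matrix']); k=p['k1']
    px=np.atleast_2d(px).astype(float); d=np.c_[(px[:,0]-K[0,2])/K[0,0],(px[:,1]-K[1,2])/K[1,1]]
    u=d.copy()
    for _ in range(20): u=d/(1+k*(u**2).sum(1,keepdims=True))
    a=np.array(p['attitude']); M=R.from_quat(a).as_matrix() if a.size==4 else a
    return np.array(p['eye']), np.c_[u,np.ones(len(u))]@M.T
def onz(cam,px,z):
    e,d=rays(cam,px); return e+d*((z-e[2])/d[:,2])[:,None]
E
python3 - <<'E'
from h import *
o=st(); print(bot.tcp_to_tips, R.from_quat(o['tool_rot']).as_matrix().round(2).tolist())
a=save('scene','s1'); b=save('top','t1')
for n in ['sorting_tray','block_a','plug_gauge','gauge_stand','paste_jar','flux_tub','solder_reel','terminal_block']:
    for c in ['top','scene']:
        print(n,c,[(np.round(x['at'],3).tolist(),round(x['conf'],2)) for x in spot_point(n,c)][:6])
print(camera_params('top'))
E
```

```text
t 0.0 p [ 0.1422 -0.4787  0.2524] q [ 0.99   0.144 -0.    -0.001] F [ 0.1 -0.3 -0.1] w 0.0854 g 0.0
0.022 [[0.96, 0.28, -0.0], [0.28, -0.96, 0.0], [0.0, -0.0, -1.0]]
sorting_tray top [([0.521, 0.222, -0.0], 0.87)]
sorting_tray scene [([0.516, 0.218, 0.004], 0.93)]
block_a top [([0.5, 0.166, 0.008], 0.78), ([0.536, 0.273, 0.01], 0.64), ([0.509, 0.223, 0.013], 0.64), ([0.594, 0.4, -0.001], 0.57)]
block_a scene [([0.535, 0.274, 0.008], 0.98), ([0.505, 0.219, 0.009], 0.73), ([0.409, 0.016, 0.0], 0.73), ([0.594, 0.401, -0.002], 0.68), ([0.491, 0.163, 0.006], 0.65), ([0.465, -0.245, 0.005], 0.52)]
plug_gauge top [([0.536, 0.274, 0.01], 0.63), ([0.466, -0.249, 0.011], 0.57)]
plug_gauge scene [([0.464, -0.243, 0.004], 0.68)]
gauge_stand top [([0.466, -0.248, 0.0], 0.89)]
gauge_stand scene [([0.468, -0.25, -0.001], 0.84)]
paste_jar top [([0.42, -0.083, 0.0], 0.59)]
paste_jar scene [([0.416, -0.085, 0.004], 0.89), ([0.491, 0.16, 0.003], 0.17)]
flux_tub top [([0.416, 0.408, -0.003], 0.61)]
flux_tub scene [([0.421, 0.406, -0.002], 0.78)]
solder_reel top [([0.732, 0.127, -0.004], 0.56)]
solder_reel scene []
terminal_block top [([0.569, -0.389, -0.0], 0.67)]
terminal_block scene [([0.565, -0.388, -0.003], 0.42)]
{'camera_matrix': array([[458.5624146 ,   0.        , 251.78393758],
       [  0.        , 458.5624146 , 184.65672579],
       [  0.        ,   0.        ,   1.        ]]), 'k1': -0.010878170061853125, 'eye': array([0.26705504, 0.01236687, 1.53451554]), 'attitude': array([ 0.71135961, -0.69643261,  0.06414542, -0.06953045])}
```

View pics/t1.png

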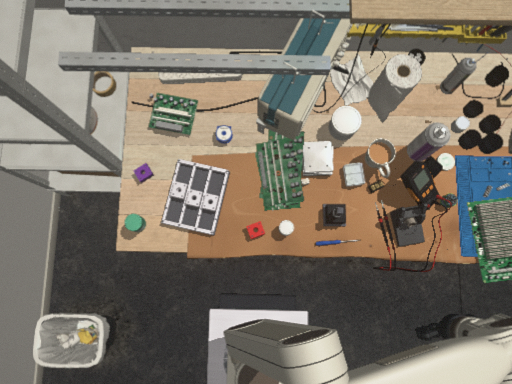

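View pics/s1.png

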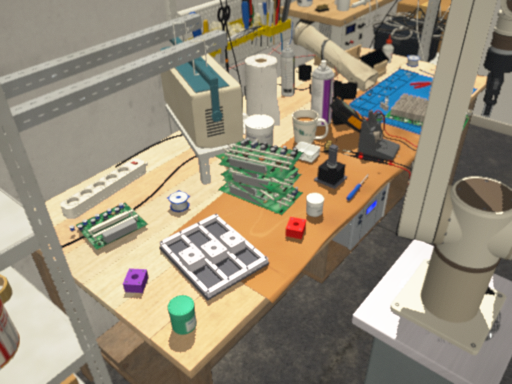

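The top view shows the tray at about px (196,197) with three blocks, the stand with its gauge at (335,214), and the board pile at (280,172). The purple (144,172) and red (256,230) decoys are both off the tray. Next I'll get the yaws.

```bash
python3 - <<'E'
from h import *
im=cv2.imread('pics/t1.png')
for n,z in [('sorting_tray',.022),('gauge_stand',.05)]:
    for c in ['top','scene']:
        m=cut_out(n,c)[0]; ys,xs=np.nonzero(m['pixels']); P=onz(c,np.c_[xs,ys],z)[:,:2]
        print(n,c,m['conf'],cv2.minAreaRect((P*1000).astype(np.float32)))
g=cut_out('plug_gauge','top')
for x in g:
    ys,xs=np.nonzero(x['pixels']);print(x['conf'],xs.min(),xs.max(),ys.min(),ys.max(),cv2.minAreaRect((onz('top',np.c_[xs,ys],.118)[:,:2]*1000).astype(np.float32)))
a=cv2.resize(im[195:240,310:360],None,fx=8,fy=8,interpolation=cv2.INTER_CUBIC); b=cv2.resize(im[155:240,155:235],None,fx=5,fy=5,interpolation=cv2.INTER_CUBIC)
c=np.zeros((425,800,3),np.uint8); c[:360,:400]=a; c[:425,400:]=b; cv2.imwrite('pics/c1.png',c)
print(camera_params('wrist'))
E
```

```text
Traceback (most recent call last):
IndexError: list index out of range
```

```bash
python3 -m creep '1 0.33 -0.12 0 0; 1 0.66 -0.24 0 0; 1 1 -0.35 0 0; 1 1 -0.35 0 0'; python3 -m creep '1 0.33 -0.12 0 0; 1 0.66 -0.24 0 0; 1 1 -0.35 0 0; 1 1 -0.35 0 0'; python3 - <<'E'
from h import *
st(); print(camera_params('wrist')); save('wrist','w1')
for n in ['plug_gauge','gauge_stand']: print(n,[(np.round(x['at'],4).tolist(),round(x['conf'],2)) for x in spot_point(n,'wrist')][:6])
E
```

```text
clock: 1.45
eef_pos: [0.2737, -0.3844, 0.2534]
tool_rot: [0.989, 0.147, 0.0, -0.0]
ft_force: [-0.2, -0.0, -0.4]
grip_width: 0.0855
grasp_force: 0.0
clock: 1.95
eef_pos: [0.402, -0.292, 0.2531]
tool_rot: [0.989, 0.146, 0.0, 0.0]
ft_force: [-1.0, 0.4, -0.2]
grip_width: 0.0854
grasp_force: 0.0
t 1.95 p [ 0.402  -0.292   0.2531] q [0.989 0.146 0.    0.   ] F [-1.   0.4 -0.2] w 0.0854 g 0.0
{'camera_matrix': array([[275.76861871,   0.        , 257.60962699],
       [  0.        , 275.76861871, 190.59865433],
       [  0.        ,   0.        ,   1.        ]]), 'k1': -0.056383891009629684, 'eye': array([ 0.4743744 , -0.26997353,  0.37506304]), 'attitude': array([ 0.79403181, -0.58940336, -0.08863916,  0.1194163 ])}
plug_gauge []
gauge_stand [([0.4632, -0.2442, -0.0017], 0.78)]
```

View pics/w1.png

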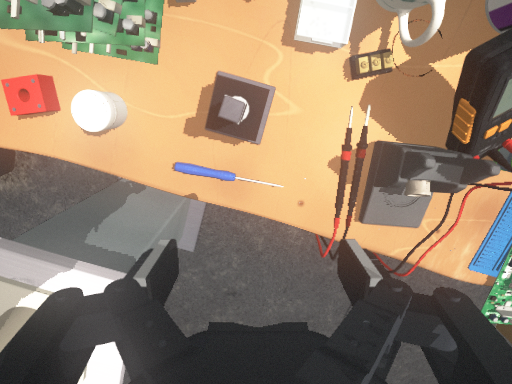

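The wrist view shows the stand at about (240,107) and the handle top at about (233,107). I'll crop in for corners.

```bash
python3 - <<'E'
import cv2
im=cv2.imread('pics/w1.png')
a=cv2.resize(im[62:152,195:285],None,fx=6.6,fy=6.6,interpolation=cv2.INTER_CUBIC); a=cv2.convertScaleAbs(a,alpha=1.8,beta=10)
cv2.imwrite('pics/c2.png',a)
E
```

```text
(no output)
```

View pics/c2.png

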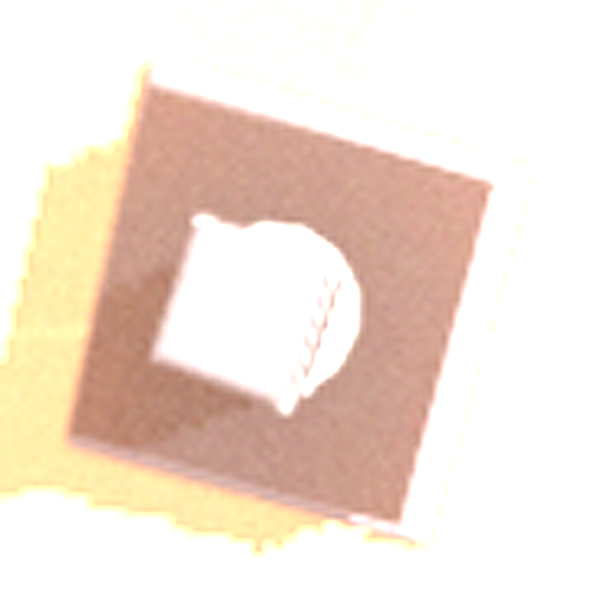

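Crop: the stand top's corners are (148,85), (492,185), (403,522) and (70,440). The handle top's corners are (200,222), (153,357) and (287,408).

```bash
python3 - <<'E'
from h import *
f=lambda l: np.array(l)/6.6+[195,62]-.4
S=onz('wrist',f([(148,85),(492,185),(403,522),(70,440)]),.05)[:,:2]; H=onz('wrist',f([(200,222),(153,357),(287,408)]),.118)[:,:2]
an=lambda v: np.degrees(np.arctan2(v[1],v[0]))%90
print('stand',S.mean(0),[ (an(S[(i+1)%4]-S[i]).round(1),np.linalg.norm(S[(i+1)%4]-S[i]).round(4)) for i in range(4)])
print('handle',(H[0]+H[2])/2,[(an(H[i+1]-H[i]).round(1),np.linalg.norm(H[i+1]-H[i]).round(4)) for i in (0,1)])
o=st(); M=R.from_quat(o['tool_rot']).as_matrix(); print('tool yaw',an(M[:2,0]))
t=S.mean(0); print('shift units',(M.T@np.r_[t-o['eef_pos'][:2],0])/.15)
E
```

```text
stand [ 0.46197081 -0.25031203] [(np.float64(0.9), np.float64(0.0598)), (np.float64(1.6), np.float64(0.0588)), (np.float64(2.6), np.float64(0.0602)), (np.float64(1.2), np.float64(0.0606))]
handle [ 0.46219979 -0.25059225] [(np.float64(84.9), np.float64(0.019)), (np.float64(85.8), np.float64(0.0195))]
t 2.1 p [ 0.3992 -0.2939  0.2531] q [ 0.99   0.143 -0.     0.   ] F [ 0.2 -0.2 -0.1] w 0.0854 g 0.0
tool yaw 16.49568309807433
shift units [ 4.83403577e-01 -1.59740166e-01 -4.10220487e-04]
```

```bash
python3 -m creep '1 0.2 -0.07 0 0.04; 1 0.4 -0.14 0.1 0.08; 1 0.506 -0.164 0.4 0.117; 1 0.506 -0.164 0.55 0.117; 1 0.506 -0.164 0.55 0.117;1 0.506 -0.164 0.55 0.117;1 0.506 -0.164 0.55 0.117'; python3 - <<'E'
from h import *
o=st(); im=save('wrist','w2'); o=st(); M=R.from_quat(o['tool_rot']).as_matrix();print(M[:2,0])
print(camera_params('wrist')['eye'])
E
```

```text
clock: 2.98
eef_pos: [0.4663, -0.2491, 0.1725]
tool_rot: [0.999, -0.04, 0.001, 0.001]
ft_force: [-0.3, 1.0, 1.1]
grip_width: 0.0854
grasp_force: 0.0
t 2.98 p [ 0.4663 -0.2491  0.1725] q [ 0.999 -0.04   0.001  0.001] F [-0.3  1.   1.1] w 0.0854 g 0.0
t 3.02 p [ 0.4663 -0.2489  0.1723] q [ 0.999 -0.04   0.001  0.001] F [-0.8 -0.2  0.3] w 0.0855 g 0.0
[ 0.99681764 -0.0796731 ]
[ 0.54134511 -0.2543669   0.29444462]
```

View pics/w2.png

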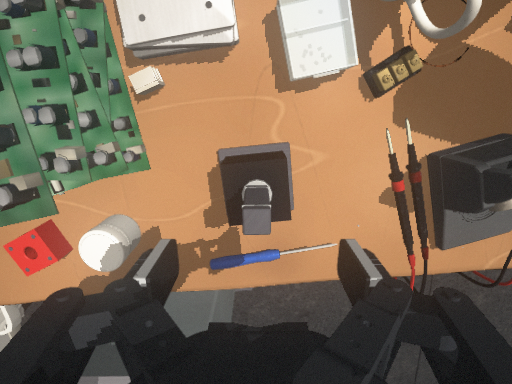

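The handle top is at about (257,221), square to the view and centred between the fingers.

```bash
python3 - <<'E'
from h import *
o=st(); M=R.from_quat(o['tool_rot']).as_matrix()
for px in [(257.5,221),(257.5,208),(257.5,235)]:
    P=onz('wrist',[px],.118)[0]; print(P, (M.T@(P-o['eef_pos']))/.15)
E
```

```text
t 3.02 p [ 0.4663 -0.2489  0.1723] q [ 0.999 -0.04   0.001  0.001] F [-0.8 -0.2  0.3] w 0.0855 g 0.0
[ 0.46568859 -0.24847111  0.118     ] [-0.00507486 -0.00308817  0.36215492]
[ 0.47526545 -0.24923481  0.118     ] [ 0.05897327 -0.0031      0.36232178]
[ 0.45503034 -0.24762115  0.118     ] [-0.07635522 -0.00307514  0.36196921]
```

```bash
python3 -m creep '1 -0.005 -0.003 0.25 0; 1 -0.005 -0.003 0.495 0; 1 -0.005 -0.003 0.495 0; 0 -0.005 -0.003 0.495 0; 0 -0.005 -0.003 0.495 0; 0 -0.005 -0.003 0.495 0;0 -0.005 -0.003 0.495 0;0 -0.005 -0.003 0.495 0'
```

```text
clock: 4.03
eef_pos: [0.4657, -0.2479, 0.0976]
tool_rot: [0.999, -0.039, 0.001, 0.0]
ft_force: [-1.2, 0.9, 6.3]
grip_width: 0.0194
grasp_force: 58.8
```

```bash
python3 -m creep '0 0 0 -0.3 0; 0 0 0 -0.65 0; 0 0 0 -1 0; 0 0 0 -1 0'; python3 -m creep '0 0 0 -0.35 0; 0 0 -0.3 -0.35 0; 0 0 -0.65 -0.35 0; 0 0 -1 -0.35 0; 0 0 -1 -0.35 0';  python3 -m creep '0 0 -0.35 0 0; 0 0 -0.7 0 0; 0 0 -1 0 0; 0 0 -1 0 0';  python3 -m creep '0 0 -0.2 0 0; 0 0 -0.3 0 0; 0 0 -0.3 0 0; 0 0 -0.3 0 0'; python3 - <<'E'
from h import *
o=st(); im=save('wrist','w3'); o=st(); print(np.round(o['joint_pos'],2))
for n in ['block_a','sorting_tray']: print(n,[(np.round(x['at'],4).tolist(),round(x['conf'],2)) for x in spot_point(n,'wrist')][:6])
E
```

```text
clock: 4.53
eef_pos: [0.4673, -0.2487, 0.2511]
tool_rot: [0.999, -0.039, 0.004, 0.002]
ft_force: [-0.3, 0.3, -1.6]
grip_width: 0.0187
grasp_force: 59.8
clock: 5.15
eef_pos: [0.4762, -0.0947, 0.2973]
tool_rot: [0.999, -0.036, -0.002, -0.001]
ft_force: [0.2, 0.4, -1.2]
grip_width: 0.0191
grasp_force: 59.8
clock: 5.65
eef_pos: [0.488, 0.0034, 0.2982]
tool_rot: [1.0, -0.007, -0.001, -0.019]
ft_force: [0.6, -0.6, -1.5]
grip_width: 0.0194
grasp_force: 60.0
clock: 6.15
eef_pos: [0.489, 0.0243, 0.3008]
tool_rot: [1.0, 0.009, -0.001, -0.028]
ft_force: [0.1, -0.0, -1.4]
grip_width: 0.0194
grasp_force: 59.9
t 6.15 p [0.489  0.0243 0.3008] q [ 1.     0.009 -0.001 -0.028] F [ 0.1 -0.  -1.4] w 0.0194 g 59.9
t 6.2 p [0.489  0.0243 0.3008] q [ 1.     0.009 -0.001 -0.028] F [ 0.4 -0.5 -0.9] w 0.0197 g 59.9
[0.02 0.21 0.08 1.45 0.06 3.14]
block_a [([0.5098, 0.2213, 0.0089], 0.9), ([0.4905, 0.1657, 0.0065], 0.84), ([0.5315, 0.2742, 0.0079], 0.83), ([0.4106, 0.0088, -0.0006], 0.77), ([0.592, 0.3992, -0.0025], 0.68)]
sorting_tray [([0.5169, 0.2222, -0.0029], 0.71)]
```

View pics/w3.png

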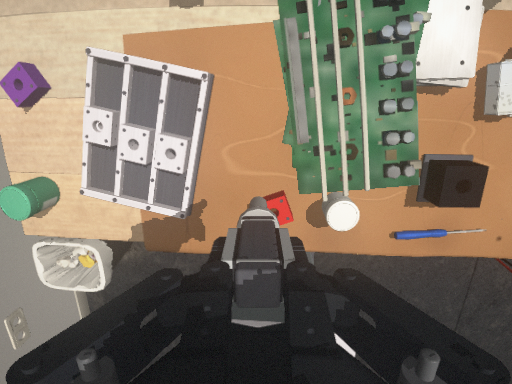

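Joint 6 reached its limit, so I need to turn about +90° in world yaw. The tray's outer corners in the picture are at (88,50), (212,72), (188,215) and (81,192), with bores at about (97,126), (133,145) and (171,154).

```bash
python3 - <<'E'
from h import *
T=onz('wrist',[(88,50),(212,72),(188,215),(81,192)],.024)[:,:2]
print(T.mean(0));[print(np.linalg.norm(d).round(4),(np.degrees(np.arctan2(d[1],d[0]))%90).round(1)) for d in np.roll(T,-1,0)-T]
print(onz('wrist',[(97,126),(133,145),(171,154)],.036))
E
```

```text
[0.51772714 0.21532785]
0.1787 80.2
0.2162 78.1
0.179 79.7
0.2148 78.0
[[0.5341962  0.27363338 0.036     ]
 [0.50750423 0.22157949 0.036     ]
 [0.49555746 0.16543038 0.036     ]]
```

```bash
python3 -m creep '0 0 0 0 -0.058; 0 0 0 0 -0.116; 0 0 0 0 -0.174; 0 0 0 0 -0.232; 0 0 0 0 -0.29; 0 0 0 0 -0.348; 0 0 0 0 -0.406; 0 0 0 0 -0.464; 0 0 0 0 -0.464; 0 0 0 0 -0.464'; python3 - <<'E'
from h import *
o=st(); M=R.from_quat(o['tool_rot']).as_matrix(); print(np.round(M,3).tolist(), np.degrees(np.arctan2(M[1,0],M[0,0])), np.round(o['joint_pos'],2))
E
```

```text
clock: 7.55
eef_pos: [0.4891, 0.0245, 0.3008]
tool_rot: [0.74, 0.672, 0.018, -0.022]
ft_force: [0.0, 0.3, -1.7]
grip_width: 0.0197
grasp_force: 59.9
t 7.55 p [0.4891 0.0245 0.3008] q [ 0.74   0.672  0.018 -0.022] F [ 0.   0.3 -1.7] w 0.0197 g 59.9
[[0.097, 0.995, -0.003], [0.994, -0.097, 0.057], [0.056, -0.008, -0.998]] 84.41854325344963 [0.02 0.21 0.08 1.45 0.06 1.69]
```

Hitting that limit left a 3.3° tilt (joint 5). The opposite joint 6 limit with a −y move should undo it, so I'll turn there.

```bash
for i in 1 2; do :; done; python3 -m creep '0 0 0 0 -0.057; 0 0 0 0 -0.114; 0 0 0 0 -0.171; 0 0 0 0 -0.228; 0 0 0 0 -0.285; 0 0 0 0 -0.342; 0 0 0 0 -0.399; 0 0 0 0 -0.456; 0 0 0 0 -0.5' | head -1; python3 -m creep '0 0 0 0 -0.057; 0 0 0 0 -0.114; 0 0 0 0 -0.171; 0 0 0 0 -0.228; 0 0 0 0 -0.285; 0 0 0 0 -0.342; 0 0 0 0 -0.399; 0 0 0 0 -0.456; 0 0 0 0 -0.5' | head -1; python3 -m creep '0 0 0 0 -0.057; 0 0 0 0 -0.114; 0 0 0 0 -0.171; 0 0 0 0 -0.228; 0 0 0 0 -0.285; 0 0 0 0 -0.342; 0 0 0 0 -0.399; 0 0 0 0 -0.456; 0 0 0 0 -0.5; 0 0 0 0 -0.5'; cat >> h.py <<'E'
def att():
    o=st(); M=R.from_quat(o['tool_rot']).as_matrix(); print('z',np.round(M[:,2],4),'yaw',np.degrees(np.arctan2(M[1,0],M[0,0])).round(2),'j',np.round(o['joint_pos'],3)); return o,M
E
python3 -c "
from h import *
att()"
```

```text
clock: 8.68
clock: 9.8
clock: 11.05
eef_pos: [0.489, 0.0246, 0.3008]
tool_rot: [0.998, -0.049, -0.003, -0.028]
ft_force: [0.3, -0.3, -1.7]
grip_width: 0.0195
grasp_force: 59.9
t 11.05 p [0.489  0.0246 0.3008] q [ 0.998 -0.049 -0.003 -0.028] F [ 0.3 -0.3 -1.7] w 0.0195 g 59.9
z [-0.0025  0.0567 -0.9984] yaw -5.58 j [ 0.018  0.205  0.081  1.448  0.057 -3.026]
```

```bash
python3 -m creep '0 0 0 0 -0.034; 0 0.0 0.1 0 -0.034; 0 0 0.2 0 -0.034; 0 0 0.3 0 -0.034; 0 0 0.3 0 -0.034' | head -1; python3 -c "
from h import *
att()"
```

```text
clock: 11.68
t 11.68 p [0.485  0.002  0.2982] q [ 1.    -0.01  -0.001 -0.019] F [ 0.2  0.3 -0.6] w 0.0192 g 59.9
z [-0.0015  0.0388 -0.9992] yaw -1.15 j [-0.018  0.197  0.065  1.441  0.039 -3.14 ]
```

Tilt is down from 0.057 to 0.039. Continuing.

```bash
python3 -m creep '0 0 0.1 0 0; 0 0 0.2 0 0; 0 0 0.3 0 0; 0 0 0.4 0 0; 0 0 0.5 0 0; 0 0 0.5 0 0' | head -1; python3 -c "
from h import *
att()"
```

```text
clock: 12.42
t 12.43 p [ 0.4867 -0.0331  0.2952] q [ 0.999 -0.036 -0.001 -0.004] F [ 0.6  0.3 -1.9] w 0.0193 g 59.9
z [-0.0025  0.0074 -1.    ] yaw -4.18 j [-0.072  0.204  0.067  1.437  0.007 -3.141]
```

```bash
python3 -m creep '0 0 0 0 0.054; 0 0 -0.1 0 0.108; 0 0 -0.2 0 0.162; 0 0.02 -0.3 0 0.216; 0 0.04 -0.4 0 0.27; 0 0.06 -0.5 0 0.324; 0 0.08 -0.6 0 0.378; 0 0.1 -0.7 0 0.432; 0 0.12 -0.8 0 0.486; 0 0.14 -0.9 0 0.538; 0 0.14 -1 0 0.538;0 0.14 -1 0 0.538' | head -1; python3 -c "
from h import *
o,M=att(); print(M.T@(np.array([.53,.32,.2967])-o['eef_pos'])/.15)"
```

```text
clock: 13.92
t 13.93 p [0.5183 0.1164 0.2962] q [-0.638  0.77   0.004  0.001] F [-0.3 -0.7 -2.3] w 0.0194 g 59.9
z [-0.0027  0.0074 -1.    ] yaw -100.74 j [ 0.217  0.291  0.183  1.464  0.008 -1.167]
[-1.34797121  0.17629507  0.00643475]
```

```bash
python3 -m creep '0 -0.35 0.05 0 0; 0 -0.7 0.1 0 0; 0 -1 0.15 0 0; 0 -1 0.15 0 0' | head -1; python3 -m creep '0 -0.3 0.02 0 0; 0 -0.3 0.02 0 0; 0 -0.3 0.02 0 0; 0 -0.3 0.02 0 0' | head -1; python3 - <<'E'
from h import *
o,M=att(); p0=o['eef_pos']; im=save('wrist','w4'); o=st(); print(camera_params('wrist')['eye'])
print([(np.round(x['at'],4).tolist(),round(x['conf'],2)) for x in spot_point('block_a','wrist')][:6])
E
```

```text
clock: 14.42
clock: 14.92
t 14.93 p [0.5306 0.3103 0.2981] q [-0.636  0.772  0.003  0.001] F [ 1.3 -0.3 -1.7] w 0.0192 g 59.9
z [-0.0024  0.007  -1.    ] yaw -101.04 j [ 0.526  0.468  0.448  1.549  0.007 -0.852]
t 14.97 p [0.5306 0.3104 0.2982] q [-0.636  0.772  0.004  0.001] F [-0.7 -0.5 -1.1] w 0.0191 g 59.9
[0.51704676 0.23621944 0.41958851]
[([0.5102, 0.2207, 0.0093], 0.69), ([0.5915, 0.4008, -0.0033], 0.65), ([0.532, 0.2733, 0.0098], 0.64), ([0.4931, 0.164, 0.008], 0.59)]
```

View pics/w4.png

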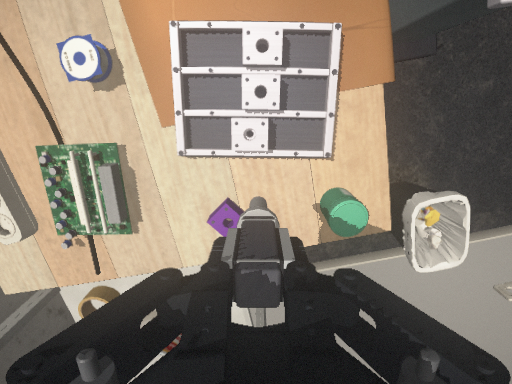

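The bores are at about (249,133), (260,91) and (262,45), with tray corners at (171,23), (341,24), (333,159) and (178,157). The pin end is at about (258,202). I'll refine the bores with a threshold.

```bash
python3 - <<'E'
from h import *
im=cv2.imread('pics/w4.png'); g=cv2.cvtColor(im,cv2.COLOR_BGR2GRAY)
o,M=att(); C=[]
for (x,y) in [(249,133),(260,91),(262,45)]:
    w=g[y-11:y+12,x-11:x+12]; w=cv2.resize(w,None,fx=4,fy=4,interpolation=cv2.INTER_CUBIC)
    _,b=cv2.threshold(w,0,255,cv2.THRESH_OTSU); n,l,s,c=cv2.connectedComponentsWithStats(255-b)
    i=min(range(1,n),key=lambda i:np.hypot(*(c[i]-46))+ (1e3 if s[i][4]<100 else 0)); C.append(c[i]/4+[x-11,y-11]-.375); print(C[-1],s[i])
P=onz('wrist',C,.036); print(P.round(4))
for p in P: print('shift',(M.T@(p-o['eef_pos'])/.15).round(3))
T=onz('wrist',[(171,23),(341,24),(333,159),(178,157)],.024)[:,:2]; print('tray',T.mean(0))
for d in np.roll(T,-1,0)-T: print(np.linalg.norm(d).round(4),(np.degrees(np.arctan2(d[1],d[0]))%90).round(1))
a=np.radians(-11.2); A=np.array([[np.cos(a),-np.sin(a)],[np.sin(a),np.cos(a)]]); print('blocks in tray',(P[:,:2]-T.mean(0))@A)
Q=onz('wrist',[(258,202)],o['eef_pos'][2]-.0896)[0]; print('tip in tool',(M.T@(Q-o['eef_pos'])))
cv2.imwrite('pics/c4.png',np.hstack([cv2.resize(im[20:160,165:345],None,fx=3,fy=3,interpolation=cv2.INTER_CUBIC),cv2.resize(im[190:260,225:291],(396,420),interpolation=cv2.INTER_CUBIC)[:, :255]]))
E
```

```text
t 15.03 p [0.5307 0.3106 0.2982] q [-0.636  0.772  0.004  0.002] F [-0.1  0.4 -2.6] w 0.0193 g 59.9
z [-0.0021  0.0074 -1.    ] yaw -101.05 j [ 0.526  0.468  0.448  1.549  0.007 -0.852]
[247.98006003 133.28409091] [  22   27   41   46 1166]
[260.19694156  91.33673848] [  22   21   50   53 2019]
[261.83155521  45.22288825] [  19   18   52   57 2273]
[[0.536  0.2719 0.036 ]
 [0.5092 0.2213 0.036 ]
 [0.4965 0.1666 0.036 ]]
shift [ 0.258 -0.09   1.746]
shift [0.624 0.02  1.744]
shift [0.997 0.033 1.741]
tray [0.51539141 0.22302665]
0.2198 78.7
0.1777 79.7
0.2259 78.2
0.1757 77.7
blocks in tray [[ 0.010696    0.05194929]
 [-0.00576308 -0.00288525]
 [-0.00753828 -0.05897338]]
tip in tool [-2.04365153e-04 -4.92352564e-05  8.96038917e-02]
```

View pics/c4.png

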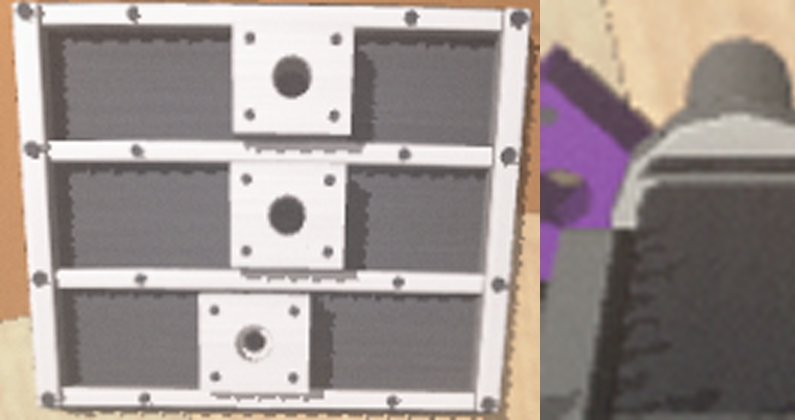

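The left bore shows a bright ledge ring while the other two are dark, which hints that the left block is the bad one. I'll move over it and recheck up close.

```bash
python3 -m creep '0 0.13 -0.038 0 0; 0 0.26 -0.076 0.2 0; 0 0.26 -0.076 0.55 0; 0 0.26 -0.076 0.9 0; 0 0.26 -0.076 1 0; 0 0.26 -0.076 1 0; 0 0.26 -0.076 1 0' | head -2; python3 - <<'E'
from h import *
o,M=att(); im=camera('wrist')[:,:,::-1]; a=cv2.resize(im[120:270,180:340],None,fx=4,fy=4,interpolation=cv2.INTER_CUBIC); cv2.imwrite('pics/c5.png',cv2.convertScaleAbs(a,alpha=1.2)); 
from pathlib import Path
E
```

```text
clock: 15.9
eef_pos: [0.5356, 0.273, 0.1503]
t 15.9 p [0.5356 0.273  0.1503] q [-0.636  0.772  0.003  0.004] F [-0.1 -0.1 -1.7] w 0.0193 g 59.8
z [ 0.002   0.0096 -1.    ] yaw -100.98 j [ 0.468  0.494  0.103  1.173  0.008 -0.911]
```

View pics/c5.png

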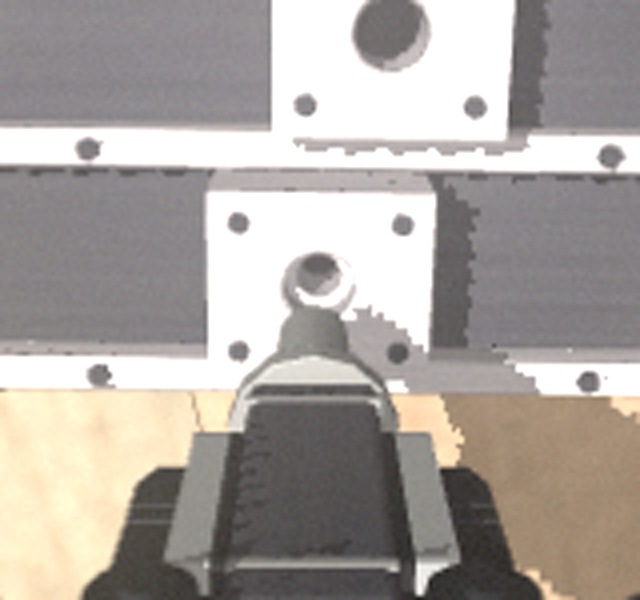

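The left bore centre is at crop (319,288), which is full px (259.6,191.8). The pin tip is centred at about crop (314,334), px (258.4,203.5).

```bash
python3 - <<'E'
from h import *
o,M=att(); f=lambda p,z:(M.T@(onz('wrist',[p],z)[0]-o['eef_pos'])*1000).round(2)
print(f((259.6,191.8),.036), f((258.4,203.5),o['eef_pos'][2]-.0896), f((258.4,202),o['eef_pos'][2]-.0896))
E
```

```text
t 15.95 p [0.5356 0.2731 0.1503] q [-0.636  0.771  0.003  0.004] F [ 0.6  0.9 -0.1] w 0.0193 g 59.8
z [ 0.0023  0.0097 -1.    ] yaw -100.97 j [ 0.468  0.494  0.103  1.173  0.008 -0.911]
[  0.77   1.42 114.31] [-1.5   0.27 89.62] [-0.2   0.27 89.61]
```

```bash
python3 -m creep '0 0.008 0.008 0 0; 0 0.008 0.008 0.08 0; 0 0.008 0.008 0.14 0; 0 0.008 0.008 0.16 0; 0 0.008 0.008 0.175 0; 0 0.008 0.008 0.19 0; 0 0.008 0.008 0.19 0'
```

```text
clock: 16.82
eef_pos: [0.5322, 0.2716, 0.1187]
tool_rot: [-0.636, 0.771, 0.004, 0.001]
ft_force: [0.4, -0.3, -2.0]
grip_width: 0.0194
grasp_force: 59.9
```

```bash
python3 -m creep '0 0 0 0.007 0; 0 0 0 0.014 0; 0 0 0 0.014 0';python3 -m creep '0 0 0 0.007 0; 0 0 0 0.007 0'; python3 -m creep '0 0 0 0.007 0; 0 0 0 0.007 0'
```

```text
clock: 17.2
eef_pos: [0.5322, 0.2717, 0.1167]
tool_rot: [-0.636, 0.771, 0.004, 0.001]
ft_force: [1.2, -0.0, -2.1]
grip_width: 0.0191
grasp_force: 59.9
clock: 17.45
eef_pos: [0.5323, 0.2717, 0.1157]
tool_rot: [-0.636, 0.771, 0.004, 0.001]
ft_force: [0.3, 0.0, -1.6]
grip_width: 0.0193
grasp_force: 59.9
clock: 17.7
eef_pos: [0.5324, 0.2718, 0.1154]
tool_rot: [-0.636, 0.771, 0.004, 0.002]
ft_force: [-1.9, -0.2, 3.5]
grip_width: 0.0193
grasp_force: 60.7
```

The pin stopped at 10 mm depth, so the left block is bad. I'll press lightly once more, raise it 2 mm and drag the block towards the near wall (tool +y).

```bash
python3 -m creep '0 0 0 0.005 0; 0 0 0 0.005 0; 0 0 0 -0.014 0; 0 0 0.08 -0.014 0; 0 0 0.16 -0.014 0; 0 0 0.24 -0.014 0; 0 0 0.32 -0.014 0; 0 0 0.40 -0.014 0; 0 0 0.45 -0.014 0; 0 0 0.49 -0.014 0; 0 0 0.49 -0.014 0'; python3 - <<'E'
from h import *
o,M=att(); im=camera('wrist')[:,:,::-1]; cv2.imwrite('pics/w6.png',cv2.resize(im[100:280,130:400],None,fx=2.9,fy=2.9,interpolation=cv2.INTER_CUBIC))
E
```

```text
clock: 19.08
eef_pos: [0.4598, 0.2858, 0.1172]
tool_rot: [-0.636, 0.771, 0.004, 0.001]
ft_force: [0.4, -0.5, -1.3]
grip_width: 0.0192
grasp_force: 59.9
t 19.07 p [0.4598 0.2858 0.1172] q [-0.636  0.771  0.004  0.001] F [ 0.4 -0.5 -1.3] w 0.0192 g 59.9
z [-0.0027  0.0075 -1.    ] yaw -100.95 j [ 0.552  0.416 -0.116  1.037  0.008 -0.828]
```

View pics/w6.png

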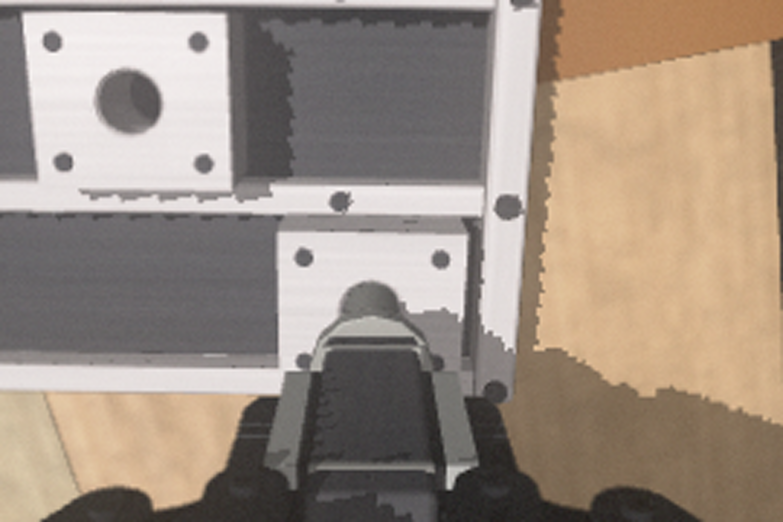

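The block's right edge (467) is about 4 mm from the wall (about 484). I'll finish in small steps.

```bash
python3 -m creep '0 0 0.01 0 0; 0 0 0.02 0 0; 0 0 0.02 0 0' | sed -n '2p;4p'; python3 -m creep '0 0 0.008 0 0; 0 0 0.008 0 0'| sed -n '2p;4p'; python3 -m creep '0 0 0.007 0 0; 0 0 0.007 0 0'| sed -n '2p;4p'
```

```text
eef_pos: [0.4575, 0.2862, 0.1172]
ft_force: [1.4, 0.2, -0.7]
eef_pos: [0.4561, 0.2865, 0.1172]
ft_force: [0.9, -0.1, -1.4]
eef_pos: [0.455, 0.2867, 0.1172]
ft_force: [0.7, -0.2, -0.2]
```

```bash
python3 -m creep '0 0 0.008 0 0; 0 0 0.008 0 0'| sed -n '2p;4p'; python3 -m creep '0 0 0.007 0 0; 0 0 0.007 0 0'| sed -n '2p;4p'; python3 - <<'E'
from h import *
o,M=att(); im=camera('wrist')[:,:,::-1]; cv2.imwrite('pics/w7.png',cv2.resize(im[100:280,130:400],None,fx=2.9,fy=2.9,interpolation=cv2.INTER_CUBIC))
b=cv2.cvtColor(im,cv2.COLOR_BGR2GRAY)
for r in (182,186,190): print(b[r,275:310].tolist())
E
```

```text
eef_pos: [0.4538, 0.287, 0.1172]
ft_force: [0.9, -0.6, -1.2]
eef_pos: [0.453, 0.2871, 0.1172]
ft_force: [1.1, -0.1, -2.9]
t 20.5 p [0.453  0.2871 0.1172] q [-0.636  0.771  0.003  0.002] F [ 1.1 -0.1 -2.9] w 0.019 g 59.9
z [-0.002   0.0073 -1.    ] yaw -100.97 j [ 0.561  0.407 -0.131  1.031  0.007 -0.818]
[221, 221, 222, 220, 221, 221, 222, 221, 221, 221, 222, 223, 222, 222, 221, 164, 140, 138, 135, 217, 221, 222, 224, 223, 223, 226, 200, 135, 125, 125, 125, 119, 122, 119, 188]
[222, 222, 223, 222, 177, 144, 142, 194, 222, 224, 225, 223, 224, 224, 224, 148, 139, 138, 135, 136, 150, 222, 222, 222, 224, 225, 187, 116, 125, 124, 126, 125, 122, 122, 123]
[226, 224, 171, 114, 107, 106, 111, 107, 129, 221, 227, 226, 226, 226, 206, 147, 139, 138, 136, 219, 223, 225, 223, 222, 224, 218, 180, 120, 127, 126, 128, 124, 125, 123, 128]
```

```bash
python3 - <<'E'
from h import *
o,M=att(); f=lambda p,z:(M.T@(onz('wrist',[p],z)[0]-o['eef_pos'])*1000).round(1)
print(f((289.6,182),.036), f((293.6,182),.024), f((302,182),.024))
E
python3 -m creep '0 0 0.01 0 0; 0 0 0.01 0 0'| sed -n '2p;4p';python3 -m creep '0 0 0.01 0 0; 0 0 0.01 0 0'| sed -n '2p;4p'
```

```text
t 20.55 p [0.4531 0.2871 0.1172] q [-0.636  0.771  0.003  0.002] F [ 1.4 -0.7 -2.2] w 0.0194 g 59.9
z [-0.002   0.0074 -1.    ] yaw -100.97 j [ 0.561  0.407 -0.131  1.031  0.007 -0.818]
[19.  24.1 81.2] [15.7 28.8 93.2] [15.7 35.6 93.2]
eef_pos: [0.4524, 0.2873, 0.1176]
ft_force: [3.9, -1.3, -1.8]
eef_pos: [0.4518, 0.2874, 0.118]
ft_force: [5.8, -2.7, -0.7]
```

Contact with the near wall is felt (about 6 N). I'll back off, lift out, go above the middle block and look.

```bash
python3 -m creep '0 0 -0.018 0 0; 0 0 -0.018 -0.1 0; 0 0 -0.018 -0.2 0; 0 0 -0.018 -0.22 0; 0 0 -0.018 -0.22 0'|sed -n '2p;4p'; python3 - <<'E'
from h import *
o,M=att(); print(M.T@(np.array([.508,.221,.1503])-o['eef_pos'])/.15)
E
```

```text
eef_pos: [0.4525, 0.2872, 0.1507]
ft_force: [-0.3, 0.1, -2.0]
t 21.68 p [0.4525 0.2872 0.1507] q [-0.636  0.771  0.004  0.002] F [-0.3  0.1 -2. ] w 0.0192 g 60.1
z [-0.0021  0.0081 -1.    ] yaw -100.95 j [ 0.561  0.375 -0.084  1.109  0.008 -0.818]
[ 0.36276469 -0.44690679 -0.00165369]
```

```bash
python3 -m creep '0 0.12 -0.15 0 0; 0 0.24 -0.3 0 0; 0 0.36 -0.447 0 0; 0 0.36 -0.447 0 0; 0 0.36 -0.447 0 0;0 0.36 -0.447 0 0'|sed -n '1,2p'; python3 - <<'E'
from h import *
o,M=att(); im=camera('wrist')[:,:,::-1]; cv2.imwrite('pics/w8.png',im)
a=cv2.resize(im[120:270,180:340],None,fx=4,fy=4,interpolation=cv2.INTER_CUBIC); cv2.imwrite('pics/c8.png',cv2.convertScaleAbs(a,alpha=1.1)); att()
E
```

```text
clock: 22.42
eef_pos: [0.5075, 0.2218, 0.1493]
t 22.43 p [0.5075 0.2218 0.1493] q [-0.637  0.771  0.004  0.001] F [ 0.5 -0.5 -2. ] w 0.0192 g 60.0
z [-0.0032  0.0075 -1.    ] yaw -100.9 j [ 0.408  0.411 -0.033  1.127  0.008 -0.973]
t 22.48 p [0.5076 0.2218 0.1494] q [-0.637  0.771  0.004  0.001] F [-0.1 -0.1 -0.4] w 0.0193 g 60.0
z [-0.003   0.0075 -1.    ] yaw -100.9 j [ 0.408  0.41  -0.033  1.127  0.008 -0.973]
```

View pics/c8.png

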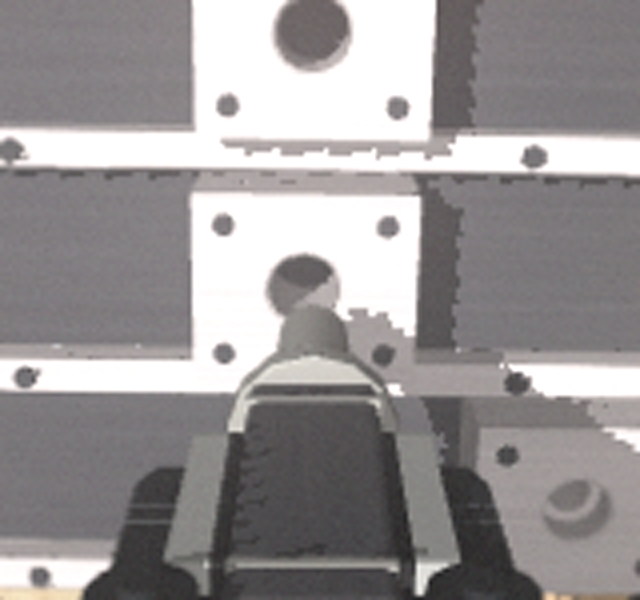

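```bash
python3 - <<'E'
from h import *
o,M=att(); f=lambda p,z:(M.T@(onz('wrist',[p],z)[0]-o['eef_pos'])*1000).round(2)
print(f((256,192.3),.036), f((258.4,203),o['eef_pos'][2]-.0896))
print(f((257.8-.0,127.8),.036))
E
```

```text
t 22.48 p [0.5076 0.2218 0.1494] q [-0.637  0.771  0.004  0.001] F [-0.1 -0.1 -0.4] w 0.0193 g 60.0
z [-0.003   0.0075 -1.    ] yaw -100.9 j [ 0.408  0.41  -0.033  1.127  0.008 -0.973]
[  0.58  -1.8  113.43] [-1.06  0.28 89.61]
[ 57.18  -0.21 113.05]
```

```bash
python3 -m creep '0 0.009 -0.014 0 0; 0 0.009 -0.014 0.06 0; 0 0.009 -0.014 0.12 0; 0 0.009 -0.014 0.15 0; 0 0.009 -0.014 0.165 0; 0 0.009 -0.014 0.18 0; 0 0.009 -0.014 0.195 0; 0 0.009 -0.014 0.205 0; 0 0.009 -0.014 0.205 0'; python3 -m creep '0 0 0 0.007 0; 0 0 0 0.014 0; 0 0 0 0.014 0'|sed -n '2p;4p';python3 -m creep '0 0 0 0.007 0; 0 0 0 0.007 0'|sed -n '2p;4p'; python3 -m creep '0 0 0 0.007 0; 0 0 0 0.007 0'|sed -n '2p;4p'
```

```text
clock: 23.6
eef_pos: [0.5098, 0.2197, 0.1187]
tool_rot: [-0.636, 0.771, 0.004, 0.001]
ft_force: [0.4, 0.6, -2.4]
grip_width: 0.0191
grasp_force: 60.0
eef_pos: [0.5099, 0.2197, 0.1166]
ft_force: [-0.6, 0.2, -1.1]
eef_pos: [0.5099, 0.2197, 0.1155]
ft_force: [-1.4, -0.0, -2.0]
eef_pos: [0.5099, 0.2197, 0.1145]
ft_force: [-1.0, 0.1, -2.4]
```

The pin is past the ledge depth with no force, so I'll continue through to the underside.

```bash
python3 -m creep '0 0 0 0.015 0; 0 0 0 0.03 0; 0 0 0 0.03 0'|sed -n '2p;4p';python3 -m creep '0 0 0 0.015 0; 0 0 0 0.03 0; 0 0 0 0.045 0; 0 0 0 0.06 0;0 0 0 0.06 0'|sed -n '2p;4p'
```

```text
eef_pos: [0.51, 0.2196, 0.1098]
ft_force: [1.1, 0.4, -1.8]
eef_pos: [0.5099, 0.2197, 0.1008]
ft_force: [-0.0, -0.3, -1.4]
```

The middle block is good. Dragging it to the far wall (tool −y).

```bash
python3 -m creep '0 0 0 -0.05 0; 0 0 -0.08 -0.05 0; 0 0 -0.16 -0.05 0; 0 0 -0.24 -0.05 0; 0 0 -0.32 -0.05 0; 0 0 -0.40 -0.05 0; 0 0 -0.46 -0.05 0; 0 0 -0.5 -0.05 0; 0 0 -0.52 -0.05 0; 0 0 -0.53 -0.05 0; 0 0 -0.53 -0.05 0'|sed -n '2p;4p'; python3 -m creep '0 0 -0.008 0 0; 0 0 -0.008 0 0'|sed -n '2p;4p'; python3 -m creep '0 0 -0.008 0 0; 0 0 -0.008 0 0'|sed -n '2p;4p';python3 -m creep '0 0 -0.008 0 0; 0 0 -0.008 0 0'|sed -n '2p;4p'
```

```text
eef_pos: [0.588, 0.2046, 0.1083]
ft_force: [-0.1, 0.7, -2.7]
eef_pos: [0.5891, 0.2044, 0.1083]
ft_force: [-1.3, -1.4, -1.6]
eef_pos: [0.5905, 0.2041, 0.1084]
ft_force: [-0.9, 0.0, -1.1]
eef_pos: [0.5913, 0.2041, 0.1083]
ft_force: [-1.5, 0.1, -1.3]
```

```bash
python3 -m creep '0 0 -0.008 0 0; 0 0 -0.008 0 0'|sed -n '2p;4p'; python3 -m creep '0 0 -0.008 0 0; 0 0 -0.008 0 0'|sed -n '2p;4p'; python3 -m creep '0 0 -0.008 0 0; 0 0 -0.008 0 0'|sed -n '2p;4p'
```

```text
eef_pos: [0.5917, 0.204, 0.1082]
ft_force: [-5.5, 0.9, 1.3]
eef_pos: [0.592, 0.204, 0.1081]
ft_force: [-7.4, 1.6, 3.4]
eef_pos: [0.5922, 0.2039, 0.108]
ft_force: [-9.1, 2.2, 3.4]
```

At the far wall (about 9 N). Backing off, lifting and moving to the right block.

```bash
python3 -m creep '0 0 0.024 0 0; 0 0 0.024 -0.14 0; 0 0 0.024 -0.28 0; 0 0 0.024 -0.28 0; 0 0 0.024 -0.28 0'|sed -n '2p;4p'; python3 - <<'E'
from h import *
o,M=att(); print(M.T@(np.array([.497,.1646,.150])-o['eef_pos'])/.15)
E
```

```text
eef_pos: [0.5919, 0.2033, 0.1497]
ft_force: [-0.0, -0.2, -2.0]
t 28.98 p [0.5919 0.2033 0.1497] q [-0.636  0.772  0.003  0.001] F [-0.  -0.2 -2. ] w 0.0193 g 60.1
z [-0.0019  0.0069 -1.    ] yaw -100.99 j [ 0.328  0.546  0.188  1.212  0.007 -1.051]
[ 0.37379299  0.57175706 -0.00279866]
```

```bash
python3 -m creep '0 0.12 0.19 0 0; 0 0.25 0.38 0 0; 0 0.374 0.572 0 0; 0 0.374 0.572 0 0; 0 0.374 0.572 0 0;0 0.374 0.572 0 0'|sed -n '1,2p'; python3 - <<'E'
from h import *
o,M=att(); im=camera('wrist')[:,:,::-1]
a=cv2.resize(im[120:270,180:340],None,fx=4,fy=4,interpolation=cv2.INTER_CUBIC); cv2.imwrite('pics/c9.png',cv2.convertScaleAbs(a,alpha=1.1)); att()
E
```

```text
clock: 29.72
eef_pos: [0.4978, 0.1652, 0.15]
t 29.73 p [0.4978 0.1652 0.15  ] q [-0.636  0.771  0.003  0.002] F [ 0.2  0.5 -1.2] w 0.0195 g 60.0
z [-0.0015  0.0076 -1.    ] yaw -100.97 j [ 0.316  0.355 -0.115  1.1    0.008 -1.063]
t 29.77 p [0.4977 0.1652 0.15  ] q [-0.636  0.771  0.003  0.002] F [-0.3  0.7 -1.3] w 0.0193 g 60.0
z [-0.0018  0.0076 -1.    ] yaw -100.97 j [ 0.316  0.355 -0.115  1.1    0.008 -1.063]
```

View pics/c9.png

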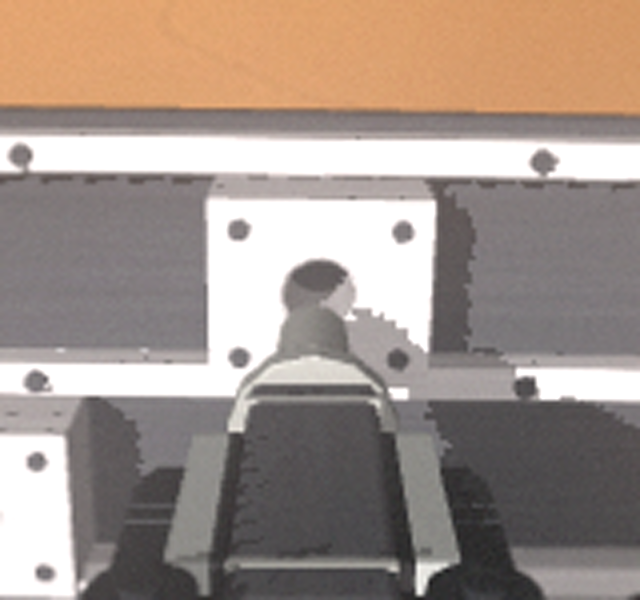

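The bore centre is at crop (319,294), so I need shifts of about +0.3 mm in x and +1.05 mm in y.

```bash
python3 -m creep '0 0.002 0.007 0 0; 0 0.002 0.007 0.06 0; 0 0.002 0.007 0.12 0; 0 0.002 0.007 0.15 0; 0 0.002 0.007 0.17 0; 0 0.002 0.007 0.185 0; 0 0.002 0.007 0.2 0; 0 0.002 0.007 0.21 0; 0 0.002 0.007 0.21 0'|sed -n '2p;4p'; python3 -m creep '0 0 0 0.007 0; 0 0 0 0.014 0; 0 0 0 0.014 0'|sed -n '2p;4p';python3 -m creep '0 0 0 0.007 0; 0 0 0 0.007 0'|sed -n '2p;4p'; python3 -m creep '0 0 0 0.007 0; 0 0 0 0.007 0'|sed -n '2p;4p'
```

```text
eef_pos: [0.4955, 0.165, 0.1187]
ft_force: [-0.1, 0.8, -1.3]
eef_pos: [0.4955, 0.165, 0.1165]
ft_force: [-0.3, 1.0, -1.8]
eef_pos: [0.4955, 0.165, 0.1155]
ft_force: [-0.3, -0.7, -0.8]
eef_pos: [0.4955, 0.165, 0.1144]
ft_force: [0.3, -0.3, -2.0]
```

```bash
python3 -m creep '0 0 0 0.015 0; 0 0 0 0.03 0; 0 0 0 0.03 0'|sed -n '2p;4p';python3 -m creep '0 0 0 0.015 0; 0 0 0 0.03 0; 0 0 0 0.045 0; 0 0 0 0.06 0;0 0 0 0.06 0'|sed -n '2p;4p'
```

```text
eef_pos: [0.4954, 0.165, 0.1097]
ft_force: [-0.1, 0.4, -1.5]
eef_pos: [0.4954, 0.1651, 0.1008]
ft_force: [0.1, -0.5, -1.7]
```

Right block is good too. Dragging it to the far wall.

```bash
python3 -m creep '0 0 0 -0.05 0; 0 0 -0.08 -0.05 0; 0 0 -0.16 -0.05 0; 0 0 -0.24 -0.05 0; 0 0 -0.32 -0.05 0; 0 0 -0.40 -0.05 0; 0 0 -0.46 -0.05 0; 0 0 -0.5 -0.05 0; 0 0 -0.53 -0.05 0; 0 0 -0.56 -0.05 0; 0 0 -0.56 -0.05 0'|sed -n '2p;4p'; python3 -m creep '0 0 -0.008 0 0; 0 0 -0.016 0 0; 0 0 -0.016 0 0'|sed -n '2p;4p'; python3 -m creep '0 0 -0.01 0 0; 0 0 -0.01 0 0'|sed -n '2p;4p'
```

```text
eef_pos: [0.5784, 0.1491, 0.1083]
ft_force: [-0.5, -0.1, -1.6]
eef_pos: [0.5799, 0.1488, 0.1082]
ft_force: [-2.3, 0.3, 0.4]
eef_pos: [0.5803, 0.1488, 0.108]
ft_force: [-4.0, 1.0, 2.4]
```

Contact again. Backing off, lifting to 0.30 m and carrying it back over the board pile.

```bash
python3 -m creep '0 0 0.018 0 0; 0 0 0.018 -0.2 0; 0 0 0.018 -0.6 0; 0 0 0.018 -1 0; 0 0 0.018 -1 0'|sed -n '2p;4p'; python3 -m creep '0 0 0 -0.28 0; 0 0.3 0.03 -0.28 0; 0 0.65 0.06 -0.28 0; 0 1 0.08 -0.28 0; 0 1 0.08 -0.28 0'|sed -n '2p'; python3 -m creep '0 0.33 0.03 0 0; 0 0.66 0.06 0 0; 0 1 0.08 0 0; 0 1 0.08 0 0'|sed -n '2p'; python3 - <<'E'
from h import *
o,M=att(); print(M.T@(np.array([.465,-.2496,.145])-o['eef_pos'])/.15)
E
```

```text
eef_pos: [0.5835, 0.1482, 0.2653]
ft_force: [1.0, -0.3, -2.4]
eef_pos: [0.5384, -0.0011, 0.2984]
eef_pos: [0.4985, -0.145, 0.2973]
t 36.52 p [ 0.4985 -0.145   0.2973] q [-0.634  0.773  0.004  0.001] F [ 0.4 -0.5 -1.9] w 0.0197 g 60.0
z [-0.003   0.0067 -1.    ] yaw -101.25 j [-0.286  0.269  0.156  1.463  0.006 -1.661]
[0.73372178 0.07871713 1.01125759]
```

```bash
python3 -m creep '0 0.37 0.04 0 0; 0 0.734 0.079 0 0; 0 0.734 0.079 0.3 0; 0 0.734 0.079 0.6 0; 0 0.734 0.079 0.9 0; 0 0.734 0.079 0.93 0; 0 0.734 0.079 0.93 0;0 0.734 0.079 0.93 0'|sed -n '2p'; python3 - <<'E'
from h import *
o,M=att(); im=camera('wrist')[:,:,::-1]
a=cv2.resize(im[110:290,165:355],None,fx=3.3,fy=3.3,interpolation=cv2.INTER_CUBIC); cv2.imwrite('pics/c10.png',cv2.convertScaleAbs(a,alpha=1.6,beta=15)); o,M=att()
f=lambda w,z:(M.T@(onz('wrist',[w],z)[0]-o['eef_pos'])*1000).round(1)
t=camera('top'); 
for n in ['block_a','plug_gauge','gauge_stand']: print(n,[(np.round(x['at'],3).tolist(),round(x['conf'],2)) for x in spot_point(n,'top')][:6])
E
```

```text
eef_pos: [0.4678, -0.2477, 0.1602]
t 37.52 p [ 0.4678 -0.2477  0.1602] q [-0.637  0.771  0.002  0.002] F [-0.6 -0.7 -0.9] w 0.0195 g 59.9
z [ 0.0016  0.0054 -1.    ] yaw -100.94 j [-0.49   0.357 -0.084  1.131  0.005 -1.87 ]
t 37.58 p [ 0.4677 -0.2478  0.1602] q [-0.636  0.771  0.002  0.002] F [-0.1 -0.5 -1. ] w 0.0191 g 59.9
z [ 0.0016  0.0054 -1.    ] yaw -100.95 j [-0.49   0.357 -0.084  1.131  0.005 -1.87 ]
block_a [([0.591, 0.402, 0.001], 0.66), ([0.582, 0.151, 0.007], 0.63), ([0.456, 0.287, 0.009], 0.51), ([0.41, 0.014, 0.003], 0.46)]
plug_gauge [([0.459, 0.287, 0.01], 0.62)]
gauge_stand [([0.465, -0.247, 0.002], 0.74)]
```

View pics/c10.png

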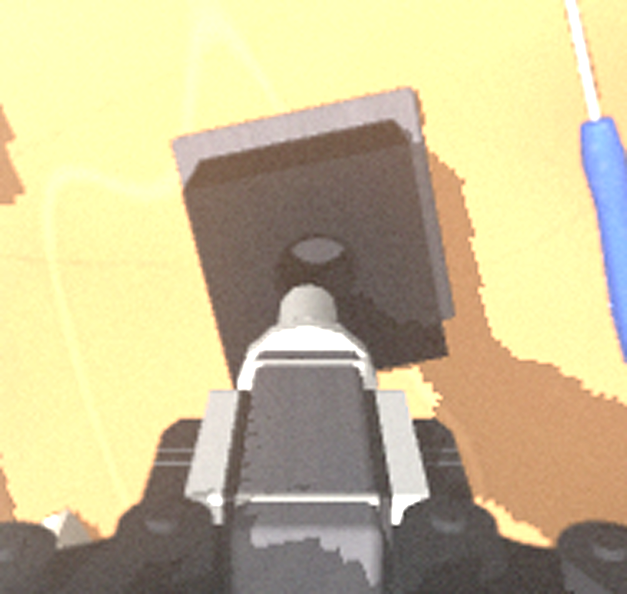

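The socket is centred at about crop (316,276), which is px (260.5,193.3); the pin tip is at crop x = 307.

```bash
python3 - <<'E'
from h import *
o,M=att(); f=lambda p,z:onz('wrist',[p],z)[0]
P=f((260.5,193.3),.05); print(P, M.T@(P-o['eef_pos'])*1000)
E
```

```text
t 37.77 p [ 0.4666 -0.2476  0.1591] q [-0.636  0.771  0.003  0.002] F [-0.3  0.1 -1.7] w 0.0192 g 59.9
z [-6.0e-04  6.5e-03 -1.0e+00] yaw -100.97 j [-0.491  0.358 -0.086  1.131  0.005 -1.87 ]
[ 0.46414577 -0.24748598  0.05      ] [  1.05570268   2.19196038 109.07438108]
```

```bash
python3 -m creep '0 0.012 0.005 0 0; 0 0.012 0.005 0 0; 0 0.012 0.005 0.06 0; 0 0.012 0.005 0.1 0; 0 0.012 0.005 0.14 0; 0 0.012 0.005 0.18 0; 0 0.012 0.005 0.18 0'|sed -n '2p;4p'; python3 -m creep '0 0 0 0.05 0; 0 0 0 0.1 0; 0 0 0 0.15 0; 0 0 0 0.15 0'|sed -n '2p;4p'
```

```text
eef_pos: [0.4645, -0.2485, 0.1303]
ft_force: [0.1, 0.1, -1.8]
eef_pos: [0.4642, -0.2482, 0.1075]
ft_force: [0.3, 0.1, -1.5]
```

```bash
python3 -m creep '0 0 0 0.03 0; 0 0 0 0.055 0; 0 0 0 0.055 0'|sed -n '2p;4p'; python3 -m creep '0 0 0 0.007 0; 0 0 0 0.007 0'|sed -n '2p;4p'; python3 -m creep '0 0 0 0.007 0; 0 0 0 0.007 0'|sed -n '2p;4p'
```

```text
eef_pos: [0.4646, -0.2484, 0.0999]
ft_force: [1.1, -0.0, -2.2]
eef_pos: [0.4649, -0.2485, 0.0993]
ft_force: [-0.4, -0.3, -1.1]
eef_pos: [0.4648, -0.2485, 0.0981]
ft_force: [1.0, 0.6, -1.2]
```

Now within about 0.5 mm of seating. One more step, then open, rise and check.

```bash
python3 -m creep '0 0 0 0.005 0; 0 0 0 0.005 0;0.3 0 0 0.005 0; 0.6 0 0 0.005 0; 1 0 0 0.005 0; 1 0 0 0.005 0; 1 0 0 0.005 0; 1 0 0 0.005 0; 1 0 0 -0.3 0; 1 0 0 -0.7 0; 1 0 0 -1 0; 1 0 0 -1 0'; python3 - <<'E'
from h import *
im=camera('wrist')[:,:,::-1]; t=camera('top')[:,:,::-1]; s=camera('scene')[:,:,::-1]
r=lambda a,w,h:cv2.resize(a,(w,h),interpolation=cv2.INTER_CUBIC)
out=np.vstack([np.hstack([r(im[90:270,140:380],400,300),r(t[150:245,155:282],400,300)]),np.hstack([r(s[205:300,155:282],400,300),r(s[135:210,300:400],400,300)])])
cv2.imwrite('pics/end.png',out); att()
for n in ['block_a','plug_gauge']:
  for c in ['top','wrist','scene']: print(n,c,[(np.round(x['at'],3).tolist(),round(x['conf'],2)) for x in spot_point(n,c)][:6])
E
```

```text
clock: 41.52
eef_pos: [0.4674, -0.2508, 0.2527]
tool_rot: [-0.636, 0.771, -0.001, 0.003]
ft_force: [-0.3, 0.2, 0.3]
grip_width: 0.0851
grasp_force: 0.0
t 41.67 p [ 0.4646 -0.2493  0.2471] q [-0.636  0.771  0.004  0.001] F [-0.4  0.3 -0.1] w 0.0852 g 0.0
z [-0.004   0.0083 -1.    ] yaw -100.97 j [-0.495  0.303  0.073  1.348  0.005 -1.875]
block_a top [([0.591, 0.207, 0.012], 0.67), ([0.457, 0.288, 0.009], 0.63), ([0.413, 0.014, 0.001], 0.54), ([0.595, 0.4, -0.003], 0.51), ([0.581, 0.15, 0.008], 0.47)]
block_a wrist [([0.408, 0.008, -0.001], 0.9)]
block_a scene [([0.455, 0.289, 0.006], 0.85), ([0.592, 0.4, -0.0], 0.85), ([0.575, 0.149, 0.005], 0.82), ([0.587, 0.205, 0.008], 0.75), ([0.409, 0.014, 0.002], 0.7)]
plug_gauge top [([0.466, -0.248, 0.01], 0.42)]
plug_gauge wrist [([0.467, -0.253, 0.01], 0.61)]
plug_gauge scene [([0.468, -0.243, 0.004], 0.49)]
```

View pics/end.png

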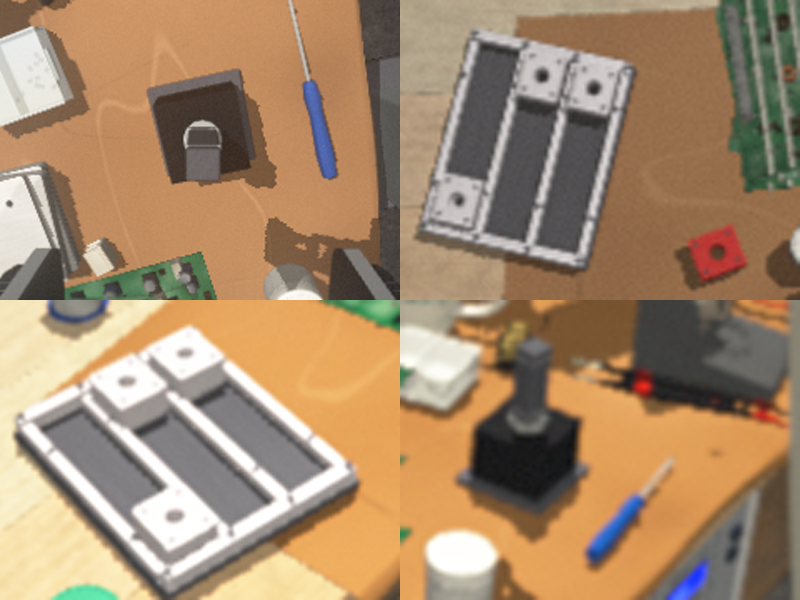

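The left block rests at the near wall, the middle and right blocks rest at the far wall, and the gauge hangs upright in its stand with the gripper clear.

```bash
python3 -c "
from workcell import ticket; print(ticket.job_done())"
```

```text
the job is handed in; nothing more can be done
None
```

I handed the job in at about 42 s of the 67 s allowed: the left block stopped the pin and is at the near wall, the middle and right blocks passed it and are at the far wall, and the gauge hangs upright in its stand; the hand-in gave no verdict.

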